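# Draw the spare spring plate from the lock test box

## Task

Turn the test box's cam lock clockwise until its arm is clear of the cover flap, then lift the flap and leave it standing open. Draw the brass spring plate with the oblong bar head out of its slot, leaving the round-headed plate seated and the loose parts on the bench undisturbed. Finish still holding the spring plate in the gripper, upright and still, over the round inspection stand and within about 20 cm above it, clear of everything else; do not set it down or let go.

Things in the scene. Friction and masses are not known exactly. Their poses are not given: they have to be found in the camera images.
- test_box: Grey lock test box fixed on the bench, 190 (x) x 200 (y) x 80 mm high; origin: centre of its underside; its -x side faces the robot. The front 75 mm of its top is a solid ledge carrying the cam lock. Behind it, under the flap, is a well: local x -20 to +80, y -75 to +75 mm, its floor 10 mm above the bench.
- slots (a point): Point midway between the two slots in the well, at local x = 22, y = 0, z = 35 mm of test_box, on top of the black rails that form them. The slots are centred 35 mm to either side (local y = +35 and -35 mm), 7 mm wide in x, 38 mm long in y, 25 mm deep. Axes as test_box.
- cam_lock (a joint): Turn of the cam lock (rad) about its upright axis at local x = -65, y = -55 mm of test_box. At 0 the dark zinc cam arm (55 mm from the axis, 14 mm wide, top 93 mm above the bench) points to local +x and holds the flap down. Grows clockwise from above, stop at 1.65; arm wholly clear of the flap above 1.02. Starts at 0 to 0.3. Friction 0.05 N m, stays where left.
- cam_grip (a point): Grip point on the lock's steel thumb-turn, on the turning axis, 118 mm above the bench. The thumb-turn is an upright blade 10 mm thick, 34 mm long (along its own x, the same way the cam arm points) and 32 mm tall, from 95 to 127 mm above the bench. Its axes turn with the lock.
- flap (a joint): Angle of the cover flap (rad): 0 shut, pi/2 upright, stop at 1.9. It opens upward about the hinge flap_hinge at the far (+x) edge. Stiff friction hinge: stays where it is left (about 2 to 3 N at the handle). Cannot open while the cam arm lies over it.
- flap_handle (a point): Centre of the flap's handle: a level round bar 10 mm thick, 60 mm long along the flap's y, on two posts at its ends, 36 mm above the flap's upper face and close to its front edge. With the flap shut it is 122 mm above the bench at local x = -25, y = +30 mm of test_box. Axes are the flap's own and turn with it.
- flap_hinge (a point): Middle of the flap's hinge line (along y), at local x = 85, y = 0, z = 83 mm of test_box. The flap is an aluminium sheet 115 x 156 x 6 mm; the handle bar's centre is 110 mm towards the front and 39 mm above it when shut.
- spring_plate: The part wanted: brass spring plate standing upright in one of the two slots under the flap (either one). Blade 5 (x) x 36 (y) x 42 mm tall, on top of it an oblong bar head 12 (x) x 36 (y) x 18 mm tall; 60 mm tall in all, about 110 g. Origin: centre of its underside, z up, 10 mm above the bench when seated; the head's middle is 51 mm above the origin.
- plug_plate: A like brass plate standing in the other slot, but with a round head 20 mm across and 18 mm tall; to be left there. Origin: centre of its underside.
- stand: Round inspection stand fixed on the bench, discs 90 mm across, 30 mm tall, flat top; origin: centre of its underside.
- stand_top (a point): Centre of the stand's flat top, 30 mm above the bench.
- cam_arm: loose zinc cam arm, flat bar 55 x 16 x 4 mm with a round boss, lying on the bench in front of the test box (origin: centre of the bar's underside)
- key_head: loose red nylon key head, disc 32 mm across, 9 mm thick, with a 30 mm tongue, lying to the right of the test box (origin: under the disc's centre)
- coin_chamber: loose steel coin chamber, block 50 x 32 x 30 mm, between the test box and the stand (origin: centre of underside)
- lock_barrel: loose steel lock barrel, 28 mm flange, 30 mm tall, standing beyond the stand (origin: centre of underside)
- lock_nut: loose steel ring nut, 28 mm across, 7 mm thick, before the stand (origin: centre of underside)
- screwdriver: screwdriver lying across the bench beyond the test box
- screw_tray: open grey tray 100 x 140 x 30 mm beyond the stand, at the back of the bench (origin: centre of underside)
Things that resemble listed ones, but are neither listed nor needed, are in the scene too. There is more than one size of the stand; the one meant has the size given above.

How it is judged:
On the way, in this order (a step that is already met when the one before it is completed fails the run):
1. the cam arm is turned clear of the flap (value of joint cam_lock above 1 rad), for 0.1 s.
2. the flap is lifted open (value of joint flap above 1.2 rad), for 0.2 s.
3. the spring plate is drawn out of the well in the gripper (z of spring_plate in the frame of test_box above 0.085 m and contact force between spring_plate and the fingers above 0.5 N), for 0.1 s.
At the end, for the whole second after the job is handed in: Spring plate gripped (over 1 N), within 45 mm of the stand's axis, foot 15 to 250 mm above its top, within 0.35 rad of upright, under 0.03 m/s, touching neither stand nor box; cam lock past 1.0 rad, flap past 1.2 rad; plug plate seated (raised under 10 mm, tilt under 0.2 rad) (contact force between spring_plate and the fingers above 1 N and z of spring_plate in the frame of stand_top between 0.015 and 0.25 m and horizontal distance between spring_plate and stand_top below 0.045 m and angle between spring_plate's own z axis and vertical below 0.35 rad and linear speed of spring_plate below 0.03 m/s and contact force between spring_plate and stand below 0.1 N and contact force between spring_plate and test_box below 0.1 N and value of joint cam_lock above 1 rad and value of joint flap above 1.2 rad and z of plug_plate in the frame of test_box below 0.02 m and angle between plug_plate's own z axis and vertical below 0.2 rad); the arm keeps its last pose, push and grip.
It fails at once if the round-headed plate is pulled out of its slot (z of plug_plate in the frame of test_box above 0.03 m).
It fails at once if a loose part on the bench is moved by more than 30 mm (distance of any of cam_arm, key_head, coin_chamber, lock_barrel, lock_nut, screwdriver, screw_tray from where it was at the start of the episode above 0.03 m).
It also fails if it takes over 64 s, if anything falls off the work surface, if the arm or the gripper's body presses on something with over 40 N, if the wrist force passes 120 N, or if a joint passes its speed limit or range.

## Robot

A 6-joint arm with a two-finger parallel gripper is mounted at the origin on the work surface. World frame = base frame: x ahead of the robot, y to its left, z up, the work surface at z = 0. Lengths are in m, angles in rad, forces in N, time in s.
With the tool pointing down it reaches from about 0.375 to 0.975 m from the base axis. Payload 3.8 kg.
Tool frame: the origin (TCP) lies at the very end of the fingers, on their centre line; the grasp point (between the pads) lies 19 mm behind it; z points along the fingers, y is the line along which they close (so a half turn about z gives the same grasp; the last joint's range is limited). The gripper opens to 85 mm and grips with 20 to 120 N. Pads are 22 mm wide; open, the fingers measure 114 mm over their backs; the gripper's body (76 mm by 85 mm) begins 54 mm behind the grasp point. The pads swing forward as they close: fully open they stand 13 mm farther back than shut.
Start: joints at [-1.244, 0.264, 1.604, -0, 1.274, -0.037], TCP at [0.24, -0.631, 0.231] pointing down, gripper open.
Joint ranges: [-2.63, 2.63], [-0.94, 2.18], [0.31, 2.57], [-1.31, 4.45], [0, 2.66], [-2.55, 2.55]. Speed limits (rad/s): [2.57, 2.57, 3.14, 3.14, 3.14, 3.14].

## Interface

Orientations are given as a rotation vector (axis times angle).
In Python, from workcell import bot gives the robot as it stands.
- The arm moves only by the shell command python3 -m creep 'ROWS' [FORCE]. ROWS is JSON, a list of rows, each a list of 5 numbers: the shift along the tool's x, y, z in units of 0.05 m (1.0 is 0.05 m), then the turn about the tool's z in units of 0.1 rad (1.0 is 0.1 rad), then the opening, from 0 (shut) to 1 (fully open). In form: [[tx, ty, tz, spin, hand], ...]. A call has 1 to 20 rows; each row shifts and turns the commanded pose from where the row before left it, along the tool's axes as they then stand; what a row does not reach is not made up. A row lasts 1/8 s, in which the tool goes at most 62.5 mm and 10.7 degrees, less where a joint would pass 70% of its speed; a pose out of reach is approached as far as the arm can. A call with a number of a shift or a turn outside -1 to 1 is refused whole. A call with a gripper value outside its range is refused whole. The fingers move at their own pace and stop on an object; FORCE is the grip in N (left out, the last holds). Time passes only in rows, so rows that do not move let the fingers close. It gives the time, the measured TCP pose, the force, the opening and the grip force at its end, in the units of the state.
- bot.read_state(): the state, without advancing time (a new reading comes with each control period).
- bot.read_camera(name): name is "scene" or "top" or "wrist"; returns a dict with "pixels" (480x640x3 uint8, red, green, blue), "vfov" (degrees; the focal length in pixels is half the picture's height over the tangent of half this angle, whatever the lens; pixels are square), "cx", "cy" (the principal point, pixels), "world_to_cam" (4x4, takes a point from world to camera coordinates). Camera axes: x right, y down, z forward; pixel columns grow to the right and rows downward; lengths in m; the calibration is good to about 2 mm. A picture is of the moment at which its call begins. There is no depth.
- bot.finish_job(): hands the job in; it is judged then, once.
Trained networks look in a picture, given as the dict that the camera call returned (one of the last four; its "shot" number tells which), for a name from the list of things; names that differ only in an ending like _2 or _b are one class to them, and where a whole thing is asked for, a point or a joint stands for the part that bears it (a point fixed in the world has none). Each returns a list of dicts, best first, with "score" (0 to 1); they miss things now and then, are a little off and sometimes report something else, mostly with a low value. They report only what shows in the picture. A call takes as long as a camera call. They do not tell look-alikes from the thing itself.
- bot.look_for(target, picture): "bbox" ([left, top, right, bottom] in pixels, round what is visible of it).
- bot.regions_of(target, picture): "mask" (480x640 bool, what is visible of it) and "bbox" ([left, top, right, bottom] in pixels, round what is visible of it).
The state is a dict: "time": time; "q": joint angles; "joint_vel": joint speeds; "joint_torque": joint torques, N m; "tool_pos": TCP position; "tcp_rot": TCP orientation; "wrist_force": force on the tool from outside, world axes, zero at the start; "torque": the same for the moment, N m; "width": opening from 0.0 (shut) to 1.0 (fully open); "grip_force": force on a finger pad.
Only numpy, scipy, OpenCV 4.12 (cv2) and the standard library are available. Lean on these libraries where they do the work, as an engineer would, in place of code of your own. Each camera call takes 0.05 s, during which the arm holds its last target. There are 200 camera calls.

## Working session

There is one attempt and no reset: what is moved stays moved. The work goes in short steps, Python scripts to look and compute and a shell command to move; the robot and the scene stay as the last step left them, time stands still between calls to the robot, and variables do not carry over. Pictures are saved under pics/ and viewed, at most 10 in all, crops included, and the job is handed in when it is done.

```bash
mkdir -p pics; ls; cat > h.py <<'E'
import numpy as np, cv2
from workcell import bot
def ray(p,u,v):
    f=240/np.tan(np.radians(p["vfov"])/2); T=np.array(p["world_to_cam"]); R=T[:3,:3]
    d=R.T@np.array([(u-p["cx"])/f,(v-p["cy"])/f,1]); return -R.T@T[:3,3], d/np.linalg.norm(d)
def atz(p,u,v,z):
    c,d=ray(p,u,v); return c+d*(z-c[2])/d[2]
def proj(p,X):
    f=240/np.tan(np.radians(p["vfov"])/2); T=np.array(p["world_to_cam"]); c=T[:3,:3]@np.array(X)+T[:3,3]
    return np.array([p["cx"]+f*c[0]/c[2],p["cy"]+f*c[1]/c[2]])
def tri(obs):
    A=np.zeros((3,3));b=np.zeros(3)
    for p,u,v in obs:
        c,d=ray(p,u,v);M=np.eye(3)-np.outer(d,d);A+=M;b+=M@c
    return np.linalg.solve(A,b)
def save(p,n): cv2.imwrite("pics/"+n,p["pixels"][:,:,::-1])
E
python3 - <<'E'
from h import *
np.set_printoptions(precision=3,suppress=True)
s=bot.read_state();print(s)
for n in("top","scene"):
    p=bot.read_camera(n);save(p,n+"0.png");print(n,p["vfov"],ray(p,320,240))
    for t in["test_box","cam_grip","cam_lock","flap_handle","flap","stand","spring_plate","cam_arm","key_head","coin_chamber","lock_barrel","lock_nut","screwdriver","screw_tray"]:
        for r in bot.look_for(t,p)[:3]:
            b=r["bbox"];print(t,np.round(r["score"],2),np.round(b), atz(p,(b[0]+b[2])/2,(b[1]+b[3])/2,0.03)[:2])
E
```

```text
pics
{'time': 0.0, 'q': array([-1.244,  0.265,  1.605,  0.   ,  1.274, -0.037]), 'joint_vel': array([-0.   , -0.   , -0.002,  0.002,  0.001, -0.002]), 'joint_torque': array([ -0.001, -51.513, -36.731,   0.   ,   0.013,  -0.   ]), 'tool_pos': array([ 0.24, -0.63,  0.23]), 'tcp_rot': array([-3.088, -0.568,  0.   ]), 'wrist_force': array([-0.482,  0.081, -0.643]), 'torque': array([-0.037,  0.011,  0.039]), 'grip_force': 0.0, 'width': 0.9977048661517505}
top 43.196365721294995 (array([0.388, 0.067, 1.158]), array([ 0.132, -0.023, -0.991]))
test_box 0.78 [329. 184. 456. 308.] [ 0.523 -0.096]
cam_grip 0.76 [412. 254. 436. 293.] [ 0.47  -0.153]
cam_lock 0.61 [414. 256. 434. 294.] [ 0.468 -0.153]
flap_handle 0.81 [350. 192. 444. 268.] [ 0.554 -0.105]
flap 0.68 [350. 187. 446. 269.] [ 0.557 -0.107]
stand 0.88 [ 83. 200. 163. 273.] [0.551 0.407]
stand 0.79 [241. 192. 275. 224.] [0.601 0.156]
stand 0.73 [178. 221. 225. 273.] [0.529 0.262]
cam_arm 0.81 [387. 324. 415. 341.] [ 0.363 -0.105]
key_head 0.44 [348. 190. 445. 269.] [ 0.555 -0.104]
coin_chamber 0.97 [316. 214. 333. 244.] [0.559 0.032]
l
[... 676 characters left out ...]
.69 [222. 246. 234. 283.] [ 0.405 -0.114]
cam_lock 0.19 [380. 210. 421. 248.] [0.548 0.247]
flap_handle 0.81 [221. 244. 320. 326.] [ 0.506 -0.071]
flap 0.77 [220. 246. 318. 327.] [ 0.507 -0.077]
flap 0.48 [382. 206. 419. 245.] [0.539 0.254]
stand 0.75 [429. 177. 484. 231.] [0.567 0.405]
stand 0.63 [375. 256. 408. 281.] [0.623 0.153]
stand 0.62 [381. 208. 420. 245.] [0.542 0.252]
spring_plate 0.57 [220. 242. 320. 327.] [ 0.504 -0.072]
key_head 0.82 [188. 326. 214. 348.] [ 0.531 -0.243]
coin_chamber 0.83 [320. 265. 341. 295.] [0.569 0.033]
lock_nut 0.43 [377. 202. 385. 211.] [0.467 0.259]
screwdriver 0.71 [269. 358. 351. 434.] [ 0.751 -0.149]
screw_tray 0.86 [394. 263. 480. 337.] [0.739 0.171]
```

View pics/top0.png

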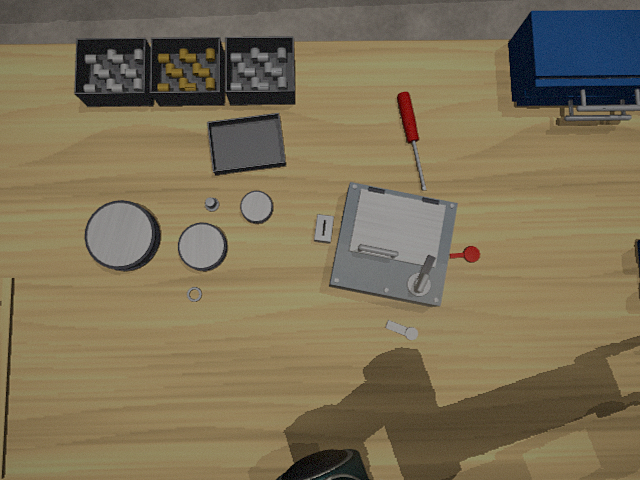

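```bash
python3 - <<'E'
import cv2
a=cv2.imread("pics/scene0.png")[160:390,170:500]
cv2.imwrite("pics/sc_crop.png",cv2.resize(a,None,fx=2.4,fy=2.4,interpolation=cv2.INTER_CUBIC))
E
```

```text
(no output)
```

View pics/sc_crop.png

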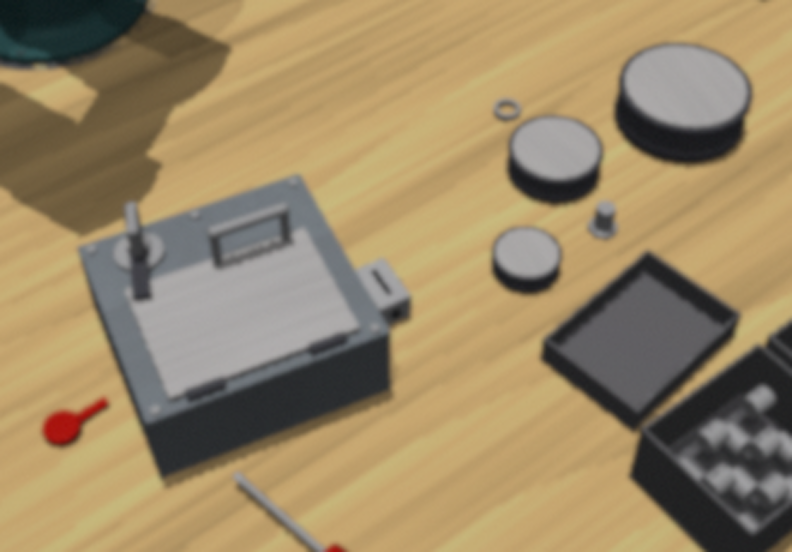

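The top view shows three stand-like discs: (122,235), (203,246) and (257,207). At about 0.53 px/mm they measure roughly 140, 90 and 62 mm across, so the middle one at (203,246) is the stand meant. The coin chamber is at (323,228), the cam thumb-turn at about (420,283) and the handle bar at about (377,252). The scene crop agrees. Next I fit the box pose to both views.

```bash
cat > fit.py <<'E'
from h import *
from scipy.optimize import minimize
np.set_printoptions(precision=4,suppress=True)
P={n:bot.read_camera(n) for n in("top","scene")}
M={n:bot.regions_of("test_box",P[n])[0]["mask"].astype(np.uint8) for n in P}
C=np.array([[a,b,c] for a in(-.095,.095) for b in(-.1,.1) for c in(0,.08)])
def W(v,L):
    c,s=np.cos(v[2]),np.sin(v[2]);L=np.atleast_2d(L);return np.c_[v[0]+c*L[:,0]-s*L[:,1],v[1]+s*L[:,0]+c*L[:,1],L[:,2]]
def iou(v):
    e=0
    for n,p in P.items():
        h=cv2.convexHull(np.array([proj(p,X) for X in W(v,C)],np.float32))
        m=np.zeros((1920,2560),np.uint8);cv2.fillConvexPoly(m,np.round((h+.5)*4*16).astype(int),1,shift=4)
        k=cv2.resize(M[n],(2560,1920),interpolation=cv2.INTER_NEAREST);e+=(m&k).sum()/(m|k).sum()
    return -e
v=np.array([.523,-.1,-.18]);
for _ in range(2): r=minimize(iou,v,method="Nelder-Mead",options=dict(initial_simplex=v+np.array([[0,0,0],[.012,0,0],[0,.012,0],[0,0,.06]]),maxiter=80));v=r.x
print("box",v,r.fun); np.save("box.npy",v)
for n,p in P.items():
    im=cv2.resize(p["pixels"][:,:,::-1],None,fx=4,fy=4,interpolation=cv2.INTER_CUBIC)
    def q(L):return [tuple(np.round((proj(p,X)+.5)*4).astype(int)) for X in W(v,L)]
    t=q([[-.095,-.1,.08],[.095,-.1,.08],[.095,.1,.08],[-.095,.1,.08]])
    for i in range(4): cv2.line(im,t[i],t[i-1],(0,255,0),1)
    for a in q([[-.065,-.055,.127],[-.025,0,.122],[-.025,.06,.122],[.085,-.078,.083],[.085,.078,.083]]): cv2.circle(im,a,4,(0,0,255),1)
    c=np.mean(t,0).astype(int);cv2.imwrite("pics/ov_%s.png"%n,im[c[1]-280:c[1]+280,c[0]-280:c[0]+280])
# stand
o=[]
for n in P:
    for r in bot.regions_of("stand",P[n])[:4]:
        b=r["bbox"];print(n,b,r["score"])
a=cv2.imread("pics/ov_top.png");b=cv2.imread("pics/ov_scene.png");cv2.imwrite("pics/ov.png",cv2.resize(np.hstack([a,b]),(800,400)))
E
python3 fit.py
```

```text
box [ 0.5235 -0.0914 -0.2156] -1.9522066420954909
top [239.5, 191.6, 273.5, 222.5] 0.81
top [180.1, 220.7, 224.8, 272.4] 0.67
top [83.6, 201.2, 161.3, 274.4] 0.59
scene [430.7, 178.7, 484.7, 227.2] 0.61
scene [381.5, 207.7, 420.8, 246.4] 0.58
scene [375.5, 255.5, 407.9, 280.5] 0.56
```

View pics/ov.png

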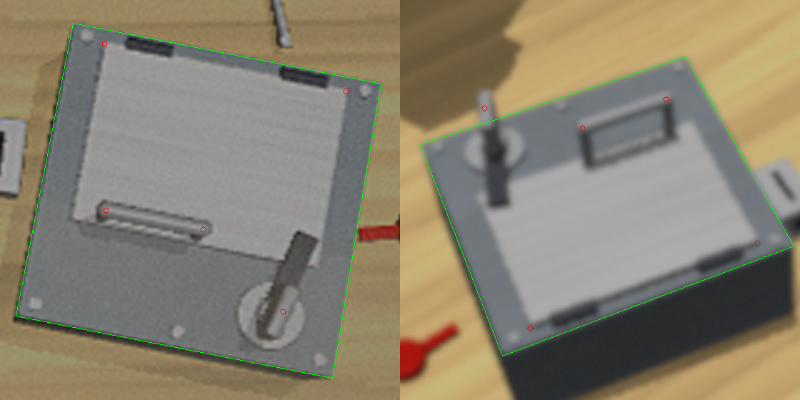

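The overlay fits well: the box outline, handle ends, hinge and thumb-turn all land in both views, and cam is about 0.2 rad. I'll move above the cam, spinning the negative way so the wrist keeps its range.

```bash
python3 -m creep '[[0.62,-0.655,0,0,1],[0.62,-0.655,0,0,1],[0.62,-0.655,0,0,1],[0.62,-0.655,0,0,1],[0.62,-0.655,0,0,1],[0.62,-0.655,0,0,1],[0.62,-0.655,0,0,1],[0.62,-0.655,0,0,1],[0.62,-0.655,0,0,1],[0.62,-0.655,0,0,1],[0.62,-0.655,0,0,1],[0.62,-0.655,0,0,1]]' 30 | tail -c 500
python3 -m creep '[[0,0,0,-1,1],[0,0,0,-1,1],[0,0,0,-1,1],[0,0,0,-1,1],[0,0,0,-1,1],[0,0,0,-1,1],[0,0,0,-1,1],[0,0,0,-1,1],[0,0,0,-1,1],[0,0,0,-1,1],[0,0,0,-1,1],[0,0,0,-1,1],[0,0,0,-1,0.5],[0,0,0,-1,0.5],[0,0,0,-1,0.5],[0,0,0,-1,0.5],[0,0,0,-1,0.5],[0,0,0,-1,0.5],[0,0,0,-1,0.5],[0,0,0,-1,0.5]]' | tail -c 500
python3 - <<'E'
from h import *
np.set_printoptions(precision=4,suppress=True)
s=bot.read_state();print(s["q"],s["tool_pos"],s["tcp_rot"])
p=bot.read_camera("wrist");save(p,"w1.png");print(ray(p,320,240))
v=np.load("box.npy");np.save("w1.npy",p,allow_pickle=True)
for t in("cam_grip","flap_handle","cam_lock"):
    for r in bot.look_for(t,p)[:2]:print(t,r["bbox"],r["score"])
E
```

```text
time: 3.3
tool_pos: [0.4485, -0.1298, 0.2317]
tcp_rot: [3.089, 0.568, 0.001]
wrist_force: [0.6, 0.9, -0.3]
width: 0.996
grip_force: 0.0
time: 5.8
tool_pos: [0.448, -0.1312, 0.2315]
tcp_rot: [1.186, 2.909, 0.0]
wrist_force: [-0.5, 0.6, 0.3]
width: 0.498
grip_force: 0.0
[-0.3382 -0.1389  2.0302  0.      1.2499 -1.1345] [ 0.448  -0.1312  0.2315] [1.1862 2.9086 0.0001]
(array([ 0.388 , -0.0727,  0.3743]), array([ 0.2396, -0.2247, -0.9445]))
cam_grip [309.4, 207.6, 348.3, 282.4] 0.62
flap_handle [320.2, 174.0, 528.3, 339.5] 0.8
cam_lock [308.3, 207.3, 344.7, 284.9] 0.81
cam_lock [421.5, 336.9, 450.3, 354.0] 0.54
```

View pics/w1.png

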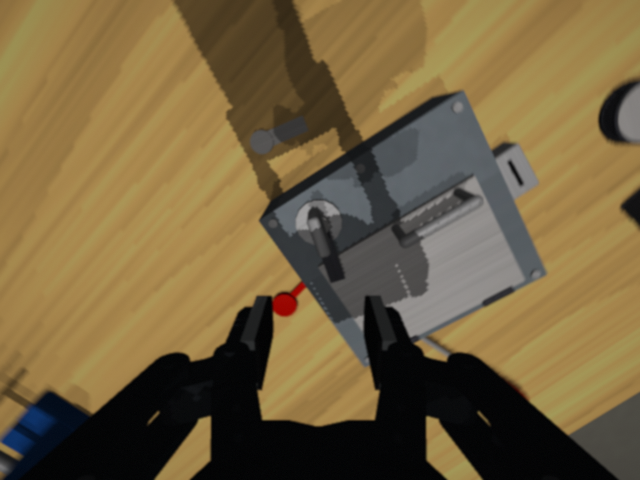

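The wrist view shows the cam hub at (317,220), arm tip centre at (336,275), handle bar ends about (407,240) and (478,200), and box top corners (461,94), (545,272), (262,219).

```bash
python3 - <<'E'
from h import *
np.set_printoptions(precision=4,suppress=True)
p=np.load("w1.npy",allow_pickle=True).item();v=np.load("box.npy")
c,s=np.cos(v[2]),np.sin(v[2]);R=np.array([[c,-s],[s,c]])
W=lambda L:np.r_[v[:2]+R@np.array(L[:2]),L[2]]
for L in[[-.095,.1,.08],[.095,.1,.08],[-.095,-.1,.08],[-.065,-.055,.083],[-.065,-.055,.127],[-.025,0,.122],[-.025,.06,.122]]:print(L,W(L),proj(p,W(L)))
t=atz(p,336,275,.093)[:2]-W([-.065,-.055,0])[:2];print("arm",np.hypot(*t),"yaw",np.arctan2(t[1],t[0]),"cam",v[2]-np.arctan2(t[1],t[0]))
for cam in(.1,.2,.3):
    e=[-.065+.055*np.cos(cam),-.055-.055*np.sin(cam),.093];print(cam,proj(p,W(e)))
P={n:bot.read_camera(n) for n in("top","scene")}
f=lambda r:((r["bbox"][0]+r["bbox"][2])/2,(r["bbox"][1]+r["bbox"][3])/2)
print("stand tri",tri([(P["top"],*f({"bbox":[179,220.7,225,272.4]})),(P["scene"],*f({"bbox":[381.5,207.7,420.8,246.4]}))]))
# top disc of stand by bright mask in top
for n,b in(("top",(172,214,232,280)),("scene",(376,202,424,250))):
    g=cv2.cvtColor(P[n]["pixels"],cv2.COLOR_RGB2HSV)[b[1]:b[3],b[0]:b[2]]
    m=((g[...,1]<45)&(g[...,2]>110)).astype(np.uint8);k=max(cv2.findContours(m,0,1)[0],key=cv2.contourArea);e=cv2.fitEllipse(k);print(n,e)
    u=np.array(e[0])+b[:2];print(atz(P[n],*u,.03)); P[n+"u"]=u
print("stand_top",tri([(P[n],*P[n+"u"]) for n in("top","scene")]))
E
```

```text
[-0.095, 0.1, 0.08] [0.4521 0.0267 0.08  ] [463.6306  89.8306]
[0.095, 0.1, 0.08] [ 0.6377 -0.014   0.08  ] [545.9284 274.8794]
[-0.095, -0.1, 0.08] [ 0.4093 -0.1687  0.08  ] [257.4814 218.9917]
[-0.065, -0.055, 0.083] [ 0.4482 -0.1312  0.083 ] [317.926  221.5937]
[-0.065, -0.055, 0.127] [ 0.4482 -0.1312  0.127 ] [317.9817 237.528 ]
[-0.025, 0, 0.122] [ 0.4991 -0.086   0.122 ] [404.4397 241.1758]
[-0.025, 0.06, 0.122] [ 0.5119 -0.0274  0.122 ] [475.3985 201.3436]
arm 0.05014439005804022 yaw -0.44219907598959435 cam 0.22657761261146342
0.1 [344.7797 276.9103]
0.2 [339.1742 279.0969]
0.3 [333.3912 280.7629]
stand tri [0.5322 0.2643 0.0114]
top ((29.128328323364258, 31.606409072875977), (42.44119644165039, 44.061038970947266), 63.83816909790039)
[0.5314 0.2624 0.03  ]
scene ((25.176254272460938, 19.217151641845703), (24.988683700561523, 36.81029510498047), 96.9690170288086)
[0.5311 0.2637 0.03  ]
stand_top [0.5315 0.2626 0.0309]
```

```bash
python3 -m creep '[[0,0,0,-1,0.5],[0,0,0,-1,0.5],[0,0,0,-1,0.5],[0,0,0,-0.3,0.5],[0,0,0.5,0,0.5],[0,0,0.5,0,0.5],[0,0,0.5,0,0.5],[0,0,0.5,0,0.5],[0,0,0.4,0,0.5],[0,0,0.2,0,0.5],[0,0,0,0,0.5]]' 30 | tail -c 500
python3 -m creep '[[0,0,0,0,0],[0,0,0,0,0],[0,0,0,0,0],[0,0,0,0,0],[0,0,0,0,0],[0,0,0,0,0],[0,0,0,0,0]]' 40 | tail -c 500
```

```text
time: 7.48
tool_pos: [0.4475, -0.131, 0.1008]
tcp_rot: [-0.698, -3.062, -0.0]
wrist_force: [-0.5, 0.7, -0.0]
width: 0.504
grip_force: 0.0
time: 8.35
tool_pos: [0.449, -0.1313, 0.1024]
tcp_rot: [0.697, 3.061, 0.0]
wrist_force: [-0.4, 0.8, 5.6]
width: 0.106
grip_force: 43.7
```

```bash
python3 -m creep '[[0,0,0,0.7,0],[0,0,0,0.7,0],[0,0,0,0.7,0],[0,0,0,0.7,0],[0,0,0,0.7,0],[0,0,0,0.7,0],[0,0,0,0.7,0],[0,0,0,0.7,0],[0,0,0,0.7,0],[0,0,0,0.7,0],[0,0,0,0.7,0],[0,0,0,0.7,0],[0,0,0,0.7,0],[0,0,0,0.7,0],[0,0,0,0.7,0],[0,0,0,0.7,0],[0,0,0,0.7,0],[0,0,0,0.7,0],[0,0,0,0.4,0],[0,0,0,0,0]]' | tail -c 500
python3 -m creep '[[0,0,0,0,0.5],[0,0,0,0,0.5],[0,0,0,0,0.5],[0,0,0,0,0.5],[0,0,-0.4,0,0.5],[0,0,-0.5,0,0.5],[0,0,-0.5,0,0.5],[0,0,0,0,0.5]]' | tail -c 500
python3 - <<'E'
from h import *
np.set_printoptions(precision=4,suppress=True)
s=bot.read_state();v=np.load("box.npy")
r=s["tcp_rot"];yaw=2*np.arctan2(r[1],r[0]);print(yaw)
p=bot.read_camera("wrist");save(p,"w2.png")
c,sn=np.cos(v[2]),np.sin(v[2]);R=np.array([[c,-sn],[sn,c]])
for n in("top","scene"):
  q=bot.read_camera(n);np.save(n+"2.npy",q,allow_pickle=True)
h=v[:2]+R@np.array([-.025,.03]);print("handle",h)
d=h-s["tool_pos"][:2];print("tool shift units",(d@[np.cos(yaw),np.sin(yaw)])/.05,(d@[np.sin(yaw),-np.cos(yaw)])/.05)
for a in("0","1"):print([proj(p,np.r_[v[:2]+R@np.array([-.025,y]),.122]) for y in(0,.06)])
E
```

```text
time: 10.85
tool_pos: [0.4478, -0.1318, 0.1024]
tcp_rot: [2.409, 2.016, -0.002]
wrist_force: [-3.7, -0.7, 8.9]
width: 0.109
grip_force: 44.1
time: 11.85
tool_pos: [0.4498, -0.1318, 0.1734]
tcp_rot: [2.406, 2.014, 0.004]
wrist_force: [-0.4, -1.2, -0.3]
width: 0.498
grip_force: 0.0
1.3938537987551136
handle [ 0.5055 -0.0567]
tool shift units 1.6741471368643295 0.8324652849792392
[array([387.1288, 178.5428]), array([399.486 ,  60.5814])]
[array([387.1288, 178.5428]), array([399.486 ,  60.5814])]
```

View pics/w2.png

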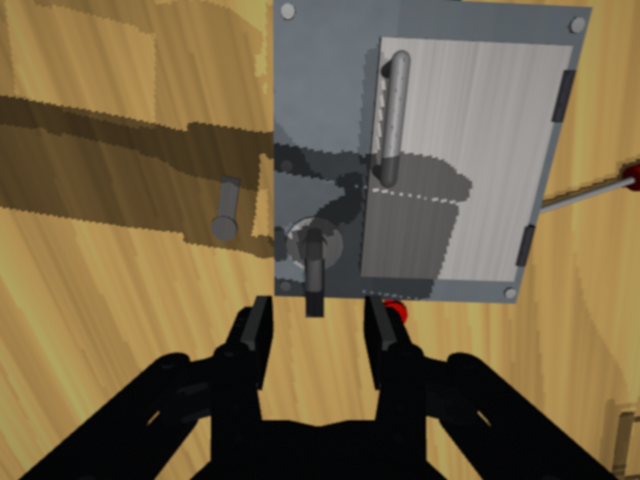

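The cam arm now points along -y, clear of the flap. The handle bar shows at (401,55) to (389,183), within about 2 px of the predicted ends. Next I grip the bar.

```bash
python3 -m creep '[[0.56,0.28,0,0,0.5],[0.56,0.28,0,0,0.5],[0.55,0.27,0,0,0.5],[0,0,0,0.4,0.5],[0,0,0.35,0,0.5],[0,0,0.35,0,0.5],[0,0,0.35,0,0.5],[0,0,0.3,0,0.5],[0,0,0,0,0.5]]' | tail -c 500
python3 -m creep '[[0,0,0,0,0],[0,0,0,0,0],[0,0,0,0,0],[0,0,0,0,0],[0,0,0,0,0],[0,0,0,0,0],[0,0,0,0,0]]' 30 | tail -c 500
```

```text
time: 13.12
tool_pos: [0.502, -0.0562, 0.1017]
tcp_rot: [-2.447, -1.966, 0.004]
wrist_force: [-0.7, 0.0, 1.3]
width: 0.501
grip_force: 0.0
time: 14.0
tool_pos: [0.5051, -0.0566, 0.1048]
tcp_rot: [2.447, 1.966, 0.003]
wrist_force: [5.6, -1.3, -0.1]
width: 0.105
grip_force: 29.4
```

Gripped with width 0.105, which matches the 10 mm bar. Now the arc.

```bash
python3 -m creep '[[0,0.089,-0.216,0,0],[0,0.110,-0.206,0,0],[0,0.130,-0.194,0,0],[0,0.148,-0.180,0,0],[0,0.166,-0.164,0,0],[0,0.181,-0.147,0,0],[0,0.195,-0.128,0,0],[0,0.207,-0.108,0,0]]' | tail -c 500
python3 -m creep '[[0,0.217,-0.087,0,0],[0,0.224,-0.065,0,0],[0,0.230,-0.042,0,0],[0,0.232,-0.019,0,0],[0,0.233,0.004,0,0],[0,0.232,0.028,0,0],[0,0.228,0.051,0,0],[0,0.221,0.073,0,0],[0,0.213,0.095,0,0],[0,0,0,0,0],[0,0,0,0,0]]' | tail -c 500
python3 - <<'E'
from h import *
for n in("scene","top"):
    p=bot.read_camera(n);save(p,n+"3.png")
a=cv2.imread("pics/scene3.png")[140:380,160:480];cv2.imwrite("pics/s3c.png",cv2.resize(a,(800,600),interpolation=cv2.INTER_CUBIC))
E
```

```text
time: 15.0
tool_pos: [0.5619, -0.069, 0.1728]
tcp_rot: [-2.446, -1.966, 0.004]
wrist_force: [-5.3, 0.6, 4.6]
width: 0.101
grip_force: 29.7
time: 16.38
tool_pos: [0.663, -0.0914, 0.1685]
tcp_rot: [2.449, 1.968, 0.001]
wrist_force: [1.9, 1.3, -0.5]
width: 0.105
grip_force: 32.2
```

View pics/s3c.png

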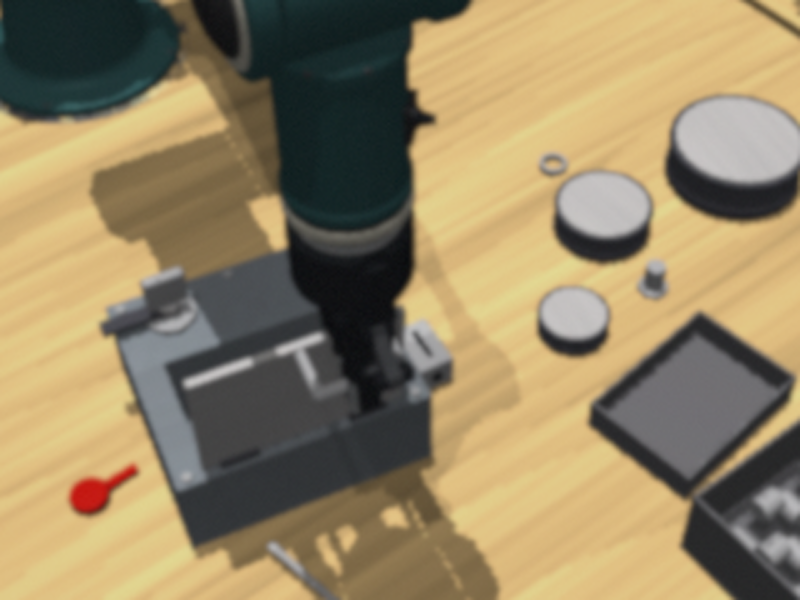

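The scene crop shows the flap upright past vertical, with the well open and the loose parts untouched. Release, rise, and view the well from above.

```bash
python3 -m creep '[[0,0,0,0,0.28],[0,0,0,0,0.28],[0,0,0,0,0.28],[0,0,-0.2,0,0.28],[0,0,-0.4,0,0.28],[0,0,-0.5,0,0.28],[0,0,-0.6,0,0.28],[0,0,-0.6,0,0.28],[0,0,-0.3,0,0.28],[-0.35,-0.575,0,0,0.45],[-0.35,-0.575,0,0,0.45],[-0.35,-0.575,0,0,0.45],[-0.35,-0.575,0,0,0.45],[0,0,0,0,0.45],[0,0,0,0,0.45]]' | tail -c 500
python3 - <<'E'
from h import *
np.set_printoptions(precision=4,suppress=True)
s=bot.read_state();v=np.load("box.npy");print(s["q"])
p=bot.read_camera("wrist");save(p,"w4.png");np.save("w4.npy",p,allow_pickle=True)
R=lambda L:np.r_[v[0]+np.cos(v[2])*L[0]-np.sin(v[2])*L[1],v[1]+np.sin(v[2])*L[0]+np.cos(v[2])*L[1],L[2]]
for y in(-.035,.035):print(y,proj(p,R([.022,y,.07])),proj(p,R([.022,y,.035])))
for t in("spring_plate","plug_plate","flap"):
    for r in bot.look_for(t,p)[:3]:print(t,r["bbox"],r["score"])
E
```

```text
time: 18.35
tool_pos: [0.5356, -0.1349, 0.2995]
tcp_rot: [2.449, 1.967, 0.001]
wrist_force: [0.0, 0.1, 0.3]
width: 0.448
grip_force: 0.0
[-0.2921 -0.0053  1.781   0.0003  1.3648 -0.0748]
-0.035 [317.5197 197.7198] [317.495  191.6366]
0.035 [317.3723 131.4246] [317.3587 130.6344]
spring_plate [312.9, 114.6, 327.2, 153.5] 0.64
plug_plate [311.9, 185.0, 328.2, 210.0] 0.66
flap [373.5, 68.8, 492.9, 285.9] 0.72
```

View pics/w4.png

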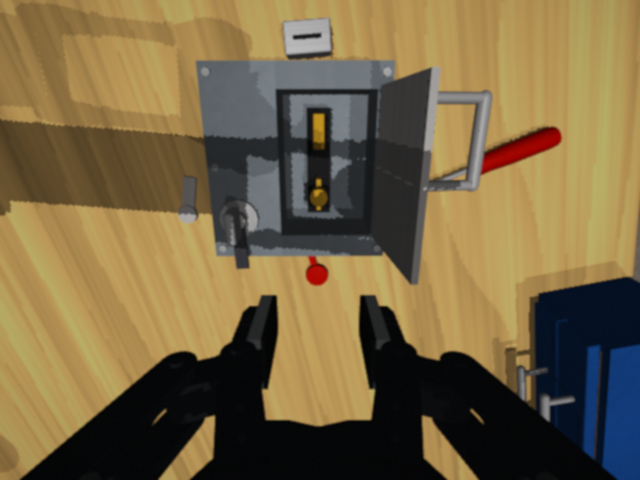

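Two candidates stand in the well: an oblong bar head at (319,131), slot local y = +35, and a round head at (319,197), slot y = -35. The oblong one fits the spring plate. I'll move over it, take a second view to triangulate, and confirm it in a crop.

```bash
python3 -m creep '[[0.5,0,0,0,0.45],[0.5,0.03,0,0,0.45],[0.5,0,0.4,0,0.45],[0,0,0.5,0,0.45],[0,0,0.3,0,0.45],[0,0,0,0,0.45],[0,0,0,0,0.45]]' | tail -c 500
python3 - <<'E'
from h import *
np.set_printoptions(precision=4,suppress=True)
v=np.load("box.npy")
p=bot.read_camera("wrist");q=np.load("w4.npy",allow_pickle=True).item()
def head(p,b):
    h=cv2.cvtColor(p["pixels"],cv2.COLOR_RGB2HSV)
    m=((h[...,0]>14)&(h[...,0]<32)&(h[...,1]>170)&(h[...,2]>70)).astype(np.uint8);w=np.zeros_like(m);w[b[1]:b[3],b[0]:b[2]]=m[b[1]:b[3],b[0]:b[2]]
    k=max(cv2.findContours(w,0,1)[0],key=cv2.contourArea);return k
r=bot.look_for("spring_plate",p);print([(x["bbox"],x["score"]) for x in r[:2]])
b=np.array(r[0]["bbox"]) ;bb=(b+[-8,-8,8,8]).astype(int)
a=head(p,bb);c=head(q,(305,108,335,160));print(cv2.minAreaRect(a),cv2.minAreaRect(c),cv2.boundingRect(a),cv2.boundingRect(c))
X=tri([(p,*cv2.minAreaRect(a)[0]),(q,*cv2.minAreaRect(c)[0])]);print("head",X)
X2=tri([(p,*((b[:2]+b[2:])/2)),(q,320,134)]);print("net",X2)
for z in(.07,.061):print(z,atz(p,*cv2.minAreaRect(a)[0],z),atz(q,*cv2.minAreaRect(c)[0],z))
for L in([.022,.035,.07],): 
    cc,s=np.cos(v[2]),np.sin(v[2]);print(v[0]+cc*L[0]-s*L[1],v[1]+s*L[0]+cc*L[1])
y0,x0=int((b[1]+b[3])/2),int((b[0]+b[2])/2)
P=q["pixels"][90:230,250:400];cv2.imwrite("pics/c5.png",np.hstack([cv2.resize(P,(428,400),interpolation=2),cv2.resize(p["pixels"][max(0,y0-90):y0+200,max(0,x0-120):x0+170],(372,400))])[:,:,::-1])
E
```

```text
time: 19.42
tool_pos: [0.5534, -0.0623, 0.2399]
tcp_rot: [2.449, 1.967, 0.001]
wrist_force: [0.4, 0.7, 1.0]
width: 0.447
grip_force: 0.0
[([310.5, 190.5, 327.7, 234.5], 0.6)]
((316.0, 215.5), (37.0, 12.0), 90.0) ((318.0, 130.5), (35.0, 12.0), 90.0) (310, 197, 13, 38) (312, 113, 13, 36)
head [ 0.5532 -0.061   0.0727]
net [ 0.5549 -0.0658  0.0446]
0.07 [ 0.5529 -0.0617  0.07  ] [ 0.5533 -0.0611  0.07  ]
0.061 [ 0.5524 -0.064   0.061 ] [ 0.5533 -0.0613  0.061 ]
0.5524556117821238 -0.06187142706990299
```

View pics/c5.png

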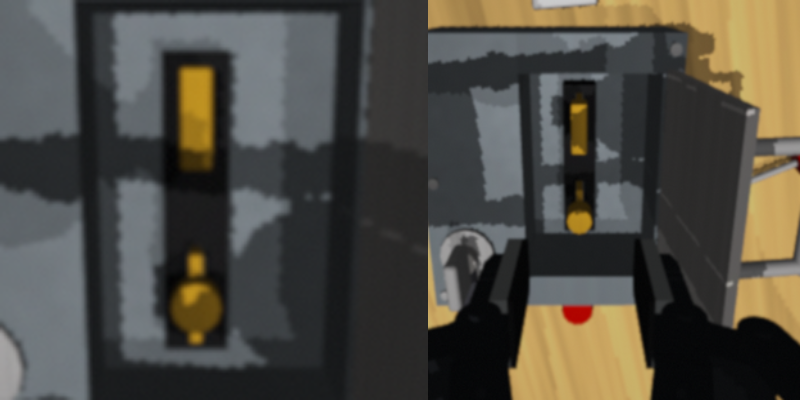

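The crop confirms it: oblong bar head in the upper slot, round head in the lower. The triangulated head top is (0.553, -0.061, 0.073), which matches the text. Descend and grip.

```bash
python3 -m creep '[[0.02,0,0.5,0,0.45],[0,0,0.6,0,0.45],[0,0,0.6,0,0.45],[0,0,0.6,0,0.45],[0,0,0.5,0,0.45],[0,0,0.4,0,0.45],[0,0,0.3,0,0.45],[0,0,0.25,0,0.45],[0,0,0.15,0,0.45],[0,0,0,0,0.45]]' | tail -c 500
python3 -m creep '[[0,0,0,0,0],[0,0,0,0,0],[0,0,0,0,0],[0,0,0,0,0],[0,0,0,0,0],[0,0,0,0,0],[0,0,0,0,0]]' 40 | tail -c 500
```

```text
time: 20.78
tool_pos: [0.5526, -0.061, 0.0436]
tcp_rot: [-2.448, -1.967, 0.001]
wrist_force: [-2.5, -0.3, -1.2]
width: 0.454
grip_force: 0.0
time: 21.65
tool_pos: [0.5537, -0.0611, 0.0449]
tcp_rot: [2.448, 1.967, 0.002]
wrist_force: [-0.8, -0.3, 5.2]
width: 0.13
grip_force: 42.9
```

```bash
python3 -m creep '[[0,0,-0.1,0,0],[0,0,-0.15,0,0],[0,0,-0.2,0,0],[0,0,-0.25,0,0],[0,0,-0.3,0,0],[0,0,-0.4,0,0],[0,0,-0.4,0,0],[0,0,-0.4,0,0],[0,0,-0.4,0,0],[0,0,-0.3,0,0],[0,0,-0.1,0,0],[0,0,0,0,0],[0,0,0,0,0]]' | tail -c 500
python3 -m creep '[[0.15,-0.04,0,0,0],[0.3,-0.09,0,0,0],[0.45,-0.13,0,0,0],[0.5,-0.15,0,0,0],[0.6,-0.175,0,0,0],[0.6,-0.175,0,0,0],[0.6,-0.175,0,0,0],[0.6,-0.175,0,0,0],[0.6,-0.175,0,0,0],[0.6,-0.175,0,0,0],[0.5,-0.15,0,0,0],[0.45,-0.13,0,0,0],[0.35,-0.1,0,0,0],[0.25,-0.07,0,0,0],[0.15,-0.04,0,0,0],[0.1,-0.03,0,0,0],[0,0,0,0,0],[0,0,0,0,0],[0,0,0,0,0]]' | tail -c 500
python3 - <<'E'
from h import *
ims=[]
for n,b in(("scene",(100,400,180,500)),("top",(130,340,130,490))):
    p=bot.read_camera(n);save(p,n+"6.png");ims.append(cv2.resize(p["pixels"][b[0]:b[1],b[2]:b[3],::-1],(400,380),interpolation=2))
cv2.imwrite("pics/f6.png",np.hstack(ims));print(bot.read_state()["joint_vel"])
E
```

```text
time: 23.28
tool_pos: [0.5523, -0.0609, 0.193]
tcp_rot: [-2.448, -1.967, 0.002]
wrist_force: [-0.6, -1.1, -1.7]
width: 0.131
grip_force: 41.9
time: 25.65
tool_pos: [0.5296, 0.2918, 0.194]
tcp_rot: [2.449, 1.967, -0.0]
wrist_force: [0.2, 0.5, -1.5]
width: 0.133
grip_force: 41.9
[ 0.00152044  0.00076852  0.00026393 -0.00024095 -0.00182078  0.00244473]
```

View pics/f6.png

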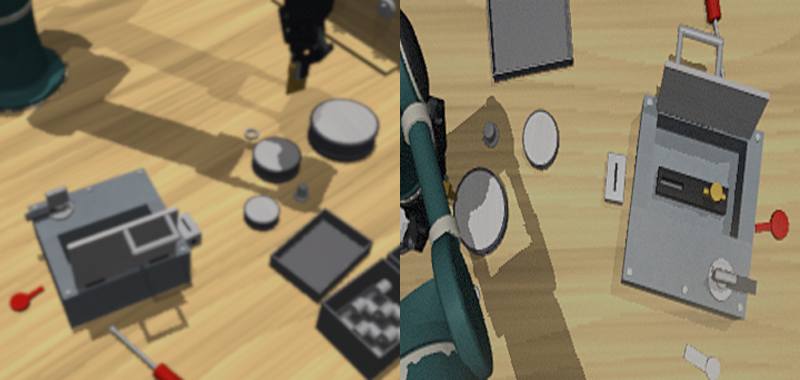

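The plate is held and upright, the round-headed plate is still in its slot, and the flap and cam are open. I overshot the stand by 29 mm in y, so I'll correct that.

```bash
python3 -m creep '[[-0.1,0.03,0,0,0],[-0.2,0.06,0,0,0],[-0.16,0.04,0,0,0],[-0.1,0.03,0,0,0],[0,0,0,0,0],[0,0,0,0,0],[0,0,0,0,0],[0,0,0,0,0],[0,0,0,0,0],[0,0,0,0,0]]' | tail -c 500
python3 - <<'E'
from h import *
np.set_printoptions(precision=4,suppress=True)
st=np.array([.5315,.2626,.03])
for n,b in(("scene",(100,180,280,400)),("top",(200,180,290,240))):
    p=bot.read_camera(n);r=bot.look_for("spring_plate",p)[:2];print(n,[(x["bbox"],x["score"]) for x in r],"expected foot",proj(p,[*st[:2],.16]))
s=bot.read_state();print(np.hypot(*(s["tool_pos"]-st)[:2]),s["grip_force"],s["time"])
E
```

```text
time: 27.0
tool_pos: [0.5313, 0.2633, 0.194]
tcp_rot: [2.449, 1.968, -0.0]
wrist_force: [-0.9, -0.5, -0.3]
width: 0.132
grip_force: 41.9
scene [([397.5, 155.0, 410.4, 177.3], 0.7)] expected foot [406.639  177.5547]
top [([210.2, 112.8, 286.9, 176.6], 0.51), ([409.3, 277.2, 450.8, 292.4], 0.35)] expected foot [187.324  235.8418]
0.0006740507384088626 41.91269874572754 27.2
```

The plate's foot in the scene view is at about (405,177), against (407,178) expected over the stand, and the grip is steady. Handing in.

```bash
python3 -c "
from workcell import bot
print(bot.finish_job())"
```

```text
the job is handed in; nothing more can be done
None
```

I handed the job in at about 27 s; no verdict came back. The cam lock is turned clear, the flap is standing open, the round-headed plate is still seated, and the spring plate is held upright and still about 13 cm above the 90 mm stand.

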